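Make up a water-test kit and a solids-sampling kit

ROBOT

A 7-joint arm with a two-finger parallel gripper is mounted at the origin on a cart in front of the work surface, level with it; the furniture and walls round the work are solid. World frame = base frame: x ahead of the robot, y to its left, z up, the work surface at z = 0. Lengths are in mm, angles in rad, forces in N, time in s.
With the tool pointing down it reaches from about 400 to 900 mm from the base axis. Payload 5.6 kg.
Tool frame: the origin (TCP) lies midway between the tips of the shut fingers; the grasp point (between the pads) lies 19 mm behind it; x points along the fingers, y is the direction in which the jaws open and shut, and the axes are right-handed (so a half turn about x gives the same grasp; the last joint's range is limited). The gripper opens to 92 mm and grips with 3 to 60 N. Pads are 20 mm wide; open, the fingers measure 128 mm over their backs; the gripper's body (75 mm by 189 mm) begins 69 mm behind the grasp point.
Start: joints at [1.166, 0.468, -0.012, 1.603, 0.006, 1.071, -0.056], TCP at [230.032, -607.943, 214.592] pointing down, gripper open.
Joint ranges: [-2.53, 2.53], [-0.31, 2.02], [-1.57, 1.55], [0.28, 2.44], [-1.29, 4.43], [0.15, 1.84], [-2.92, 2.92]. Speed limits (rad/s): [2.57, 2.57, 3.14, 3.14, 3.14, 3.14, 3.14].

INTERFACE

Orientations are given as a rotation vector (axis times angle).
In Python, from cell import robot, grip, kin, viewer gives the robot as it stands. Calls block until the motion is done:
- robot.movep(position, orientation): joint-space move of the TCP to a pose.
- robot.servo_line(position, feed=150, rotation=None): straight line of the TCP; rotation=None keeps the orientation; feed is the mean speed in mm/s.
- robot.goto_joints(angles): joint-space move.
- grip(opening, newtons=None): opening from 0.0 (shut) to 1.0 (fully open); newtons is the grip in N (None keeps the last); returns when the fingers have stopped.
- robot.hold(seconds).
- kin.ik(position, orientation): joint angles nearest the present ones, or None.
- robot.observe(): the state.
- viewer.read_camera(name): name is "scene" or "top" or "wrist"; returns the picture (480x640x3 uint8, red, green, blue); there is no depth.
- viewer.camera_info(name): a dict with "camera_matrix" (3x3 intrinsics, pixels), "k1" (the pictures are not rectified: a ray, as slopes to the right and down, at radius r is drawn at 1 + k1 r^2 times it, then the intrinsics apply), "R" (3x3) and "t" (3): a world point X has camera coordinates R X + t. Camera axes: x right, y down, z forward; pixel columns grow to the right and rows downward; lengths in mm; the calibration is good to about 2 mm. A picture is of the moment at which its call begins: read the wrist's pose just before it. camera_info takes no time and is no camera call; for the wrist camera it gives the pose at the moment of the call.
A pose or a line that the arm cannot do raises robot.IKError and nothing moves.
- robot.job_done(): hands the job in, once; it reports no verdict.
Trained networks look in the newest picture that a camera, given by its name, has taken for a name from the list of things; names that differ only in an ending like _2 or _b are one class to them, and where a whole thing is asked for, a point or a joint stands for the part that bears it (a point fixed in the world has none). Each returns a list of dicts, best first, with "confidence" (0 to 1); they miss things now and then, are a little off and sometimes report something else, mostly with a low value. They report only what shows in the picture. A call takes as long as a camera call.
- viewer.silhouettes(name, camera): "mask" (480x640 bool, what is visible of it).
- viewer.pinpoint(name, camera): "at" ([x, y, z] in mm, in the coordinates of the camera as it stood for that picture, good to about 4 mm: a listed point, or the origin of a listed thing).
The state is a dict: "t": time; "joints": joint angles; "joint_velocities": joint speeds; "joint_torque": joint torques, N m; "tcp_pos": TCP position; "tcp_rot": TCP orientation; "contact_force": force on the tool from outside, world axes, zero at the start; "wrist_torque": the same for the moment, N m; "grip_width": opening from 0.0 (shut) to 1.0 (fully open).
Only numpy, scipy, OpenCV 4.12 (cv2) and the standard library are available. Lean on these libraries where they do the work, as an engineer would, in place of code of your own. Each camera call takes 0.05 s, during which the arm holds its last target.

TASK

Make up the two kits from the stock: the water-test tray (the one with three round recesses) gets the tall sample jar in its widest recess, the small beaker in the middle one and the dropper bottle in its narrowest, and the solids tray (one round recess and two notched rubber rails) gets the short sample jar in its recess and the tweezers lying flat across both rails, down in the notches with their middle between the rails. Seat everything upright and fully home, setting it down without dropping it or knocking anything over, and leave the large beaker and the amber bottle standing where they are.

Things in the scene. Friction and masses are not known exactly. Their poses are not given: they have to be found in the camera images.
- water_tray: Fixed tray: steel pan 100x248 mm (x, y), rim 14 mm high, white insert with top 20 mm above the table. Origin: centre of its underside, on the table; z up, y along its length. Three round recesses in a row at x = 0, floors 4 mm above the table (16 mm deep, 3 mm chamfer): 66 mm wide at y = +76 mm (tall jar), 56 mm at y = 0 (small beaker), 44 mm at y = -80 mm (dropper bottle).
- solids_tray: Fixed tray, same pan and origin. Short jar: 66 mm recess in a white insert (top 20, floor 4 mm above the table) at x = 0, y = +76 mm. Tweezers: two black rubber rails 10 mm thick across the pan at y = -6 and y = -82 mm, each with a notch 34 mm wide at x = 0, floor 22, shoulders 34 mm above the table; they lie along y, middle at x = 0, y = -44 mm, either way round. Between the rails: 66 mm free.
- tall_jar_mid (a point): Tall sample jar: white plastic with a white screw lid, 64 mm high; body 44 mm in diameter up to 46 mm, lid 48 mm in diameter above it. point at its centre, half-way up; its z axis points up. Loose.
- short_jar_mid (a point): Short sample jar: white plastic with a blue screw lid, 52 mm high; body 48 mm in diameter up to 37 mm, lid 52 mm in diameter above it. point at its centre, half-way up; its z axis points up. Loose.
- small_beaker_mid (a point): Small beaker: open clear glass, 58 mm high, 44 mm in diameter (45 mm with the lip), empty. Grasp it across the outside. point at its centre, half-way up; its z axis points up. Loose.
- dropper_bottle_mid (a point): Dropper bottle: slim brown bottle with a black rubber bulb, 102 mm high; round body 33 mm in diameter up to 70 mm. point at its centre, half-way up; its z axis points up. Loose.
- tweezers_mid (a point): Steel tweezers lying flat on the table, 128 mm long (along their y axis), at most 19 mm wide (x), 8 mm high; point at their centre, 4 mm above the table. Grasp across the width at the middle. Loose.
- large_beaker_mid (a point): Large beaker: open clear glass, 70 mm high, 53 mm in diameter. Stays where it stands among the stock; point at its centre. Loose.
- amber_bottle_mid (a point): Amber glass bottle with a white cap, 110 mm high, 52 mm in diameter. Stays where it stands among the stock; point at its centre. Loose.

How it is judged:
By the outcome, as a careful person would: the job done as asked, in the order asked, and still so for the second after the job is handed in, with the robot touching nothing.
It also fails if it takes over 112 s, if anything falls off the work surface, if the arm or the gripper's body presses on something with over 40 N, if the wrist force passes 120 N, or if a joint passes its speed limit or range.

## Working session

There is one attempt and no reset: what is moved stays moved. The work goes in short steps, each a Python script; the robot and the scene stay as the last script left them, time stands still between calls to the robot, and variables do not carry over. Pictures are saved under pics/ and viewed, and the job is handed in when it is done.

```bash
ls; mkdir -p pics
python3 - <<'E'
from cell import robot,grip,kin,viewer
import cv2,numpy as np
o=robot.observe();print(o)
for c in ["scene","top","wrist"]:
    im=viewer.read_camera(c);cv2.imwrite(f"pics/a_{c}.png",im[:,:,::-1])
    i=viewer.camera_info(c);print(c,i)
E
```

```text
pics
{'t': 0.0, 'joints': array([ 1.1659853 ,  0.4683616 , -0.01158046,  1.60360475,  0.00600837,
        1.07139986, -0.05629699]), 'joint_velocities': array([-0.00097186, -0.00014342, -0.00024186, -0.00014141, -0.00033275,
        0.0013911 ,  0.00019142]), 'joint_torque': array([-2.47169119e-04, -5.20576751e+01, -1.25038350e-02, -2.43751734e+01,
       -5.65810211e-02,  1.72853091e-02,  1.38590935e-04]), 'tcp_pos': array([ 229.79553474, -607.41067583,  213.65826477]), 'tcp_rot': array([ 2.0244399 ,  0.37201423, -2.02536487]), 'contact_force': array([ 0.30584295,  0.25829068, -0.44478586]), 'wrist_torque': array([0.00753258, 0.03407084, 0.0277399 ]), 'grip_width': 1.000713744088819}
scene {'camera_matrix': array([[453.81828429,   0.        , 320.78377156],
       [  0.        , 453.81828429, 237.55222756],
       [  0.        ,   0.        ,   1.        ]]), 'k1': -0.07575869539070561, 'R': array([[ 0.66879212, -0.7431965 ,  0.01939231],
       [-0.43780641, -0.4147895 , -0.79766862],
       [ 0.60086825,  0.52498441, -0.60278414]]), 't': array([-429.30455311,  293.29090429,  562.7
[... 173 characters left out ...]
1.        ]]), 'k1': 0.0276418419200276, 'R': array([[-0.01207825, -0.99957651, -0.0264748 ],
       [-0.9969181 ,  0.01409015, -0.07717358],
       [ 0.07751394,  0.02546109, -0.9966661 ]]), 't': array([ -9.60560546, 559.49277401, 922.98243337])}
wrist {'camera_matrix': array([[334.84054976,   0.        , 320.9620116 ],
       [  0.        , 334.84054976, 239.41940424],
       [  0.        ,   0.        ,   1.        ]]), 'k1': 0.003028031007982222, 'R': array([[ 3.54624481e-01, -9.35008661e-01, -5.29607163e-04],
       [-9.00918195e-01, -3.41846298e-01,  2.67371490e-01],
       [-2.50175703e-01, -9.43393433e-02, -9.63593382e-01]]), 't': array([-649.85196358,  -30.0977633 ,  390.59941509])}
```

View pics/a_scene.png

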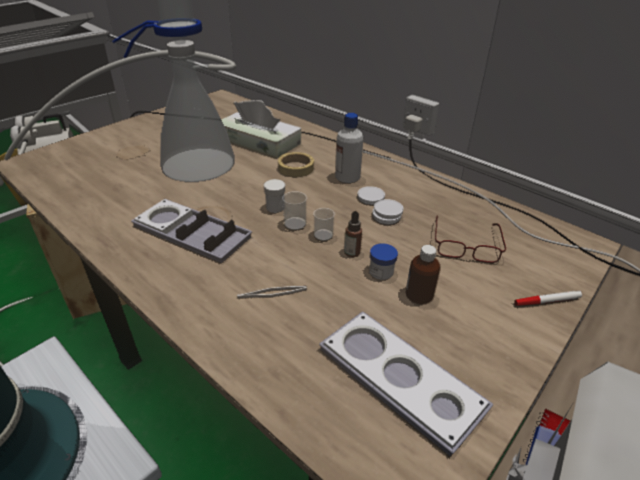

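View pics/a_top.png

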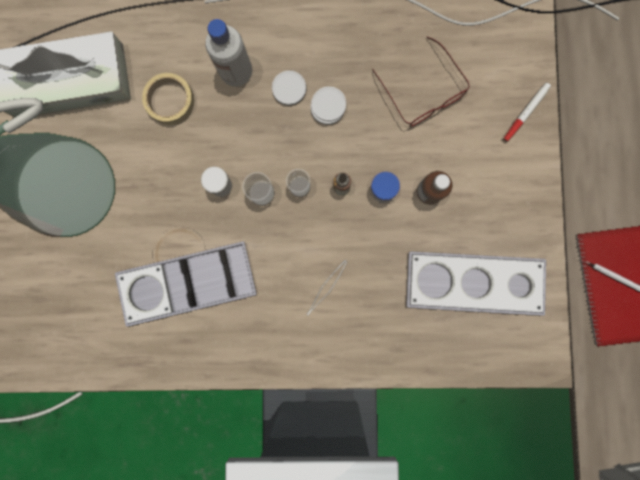

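View pics/a_wrist.png

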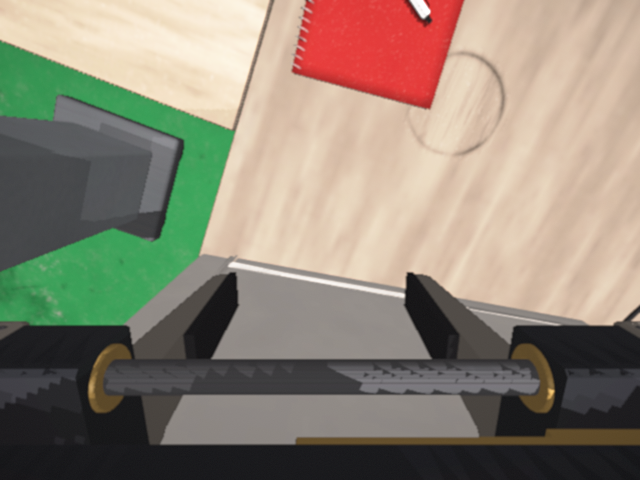

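```bash
cat > h.py <<'E'
from cell import robot,grip,kin,viewer
import cv2,numpy as np
from scipy.spatial.transform import Rotation as Rn
from scipy.optimize import least_squares
names="water_tray solids_tray tall_jar_mid short_jar_mid small_beaker_mid dropper_bottle_mid tweezers_mid large_beaker_mid amber_bottle_mid".split()
def proj(X,i):
    X=np.atleast_2d(X)
    c=X@i["R"].T+i["t"];s=c[:,:2]/c[:,2:]
    s=s*(1+i["k1"]*(s**2).sum(1,keepdims=True))
    K=i["camera_matrix"];return s@K[:2,:2].T+K[:2,2]
def ray(px,i):
    K=i["camera_matrix"];d=(np.atleast_2d(px)-K[:2,2])/np.diag(K)[:2]
    s=d.copy()
    for _ in range(8): s=d/(1+i["k1"]*(s**2).sum(1,keepdims=True))
    v=np.c_[s,np.ones(len(s))]@i["R"]
    return -i["R"].T@i["t"],v
def onplane(px,i,z):
    o,v=ray(px,i);return o+v*((z-o[2])/v[:,2:])
def snap(c,fn=None):
    i=viewer.camera_info(c);im=viewer.read_camera(c)
    if fn: cv2.imwrite("pics/"+fn,im[:,:,::-1])
    return im,i
def down(yaw): # jaw (tool y) at angle yaw from world x
    y=np.array([np.cos(yaw),np.sin(yaw),0]);x=np.array([0,0,-1.]);z=np.cross(x,y)
    return Rn.from_matrix(np.c_[x,y,z]).as_rotvec()
E
python3 - <<'E'
from h import *
import pickle
S={}
for c in ["top","scene"]:
    im,i=snap(c)
    for n in names:
        p=viewer.pinpoint(n,c)
        m=viewer.silhouettes(n,c)
        S[c,n]=[(d["confidence"],d["mask"]) for d in m[:2]]
        print(c,n,[(round(d["confidence"],2),np.round(i["R"].T@(np.array(d["at"])-i["t"]),0)) for d in p[:2]],[(round(d["confidence"],2),int(d["mask"].sum()),np.round(np.argwhere(d["mask"]).mean(0)[::-1])) for d in m[:2]])
pickle.dump(S,open("S.pkl","wb"))
print(robot.observe()["t"],down(0))
E
```

```text
top water_tray [(0.68, array([ 476., -311.,    5.]))] [(0.76, 7955, array([477., 283.]))]
top solids_tray [(0.58, array([481., 236.,  -1.]))] [(0.96, 7477, array([185., 283.]))]
top tall_jar_mid [(0.84, array([673., 165.,  35.]))] [(0.81, 719, array([216., 181.])), (0.56, 908, array([434., 187.]))]
top short_jar_mid [(0.69, array([ 660., -142.,   28.])), (0.38, array([666., -67.,  52.]))] [(0.65, 707, array([385., 187.])), (0.27, 772, array([258., 188.]))]
top small_beaker_mid [(0.74, array([672.,  15.,  29.]))] [(0.92, 531, array([299., 182.]))]
top dropper_bottle_mid [(0.81, array([664., -65.,  48.]))] [(0.86, 334, array([342., 183.]))]
top tweezers_mid [(0.72, array([473., -34.,   9.]))] []
top large_beaker_mid [(0.6, array([656.,  92.,  37.])), (0.44, array([472., -32.,   5.]))] [(0.9, 809, array([259., 188.])), (0.26, 729, array([385., 186.]))]
top amber_bottle_mid [(0.68, array([ 656., -234.,   54.]))] [(0.55, 867, array([434., 187.]))]
scene water_tray [(0.97, array([ 473., -319.,    4.]))] [(0.58, 10246, array([408., 381.]))]
scene solids_tray [(0.84, array([480., 234.,  -4.]))] [(0.58, 3898, array([193., 229.]))]
scene tall_jar_mid [(0.97, array([674., 170.,  32.]))] [(0.68, 551, array([274., 195.]))]
scene short_jar_mid [(0.88, array([ 653., -147.,   28.]))] [(0.73, 848, array([382., 261.]))]
scene small_beaker_mid [(0.65, array([663.,  14.,  28.]))] [(0.57, 606, array([323., 223.]))]
scene dropper_bottle_mid [(0.89, array([668., -67.,  49.])), (0.56, array([ 653., -237.,   56.]))] [(0.6, 644, array([353., 235.]))]
scene tweezers_mid [(0.74, array([468., -32.,  10.])), (0.73, array([664.,  14.,  28.]))] [(0.92, 377, array([272., 292.]))]
scene large_beaker_mid [(0.87, array([656.,  88.,  35.]))] [(0.77, 812, array([294., 210.]))]
scene amber_bottle_mid [(0.87, array([ 653., -234.,   56.]))] [(0.69, 396, array([273., 292.])), (0.57, 1525, array([423., 276.]))]
2.05 [ 1.20919958  1.20919958 -1.20919958]
```

```bash
cat > fit.py <<'E'
from h import *
import pickle
from scipy.optimize import minimize
S=pickle.load(open("S.pkl","rb"))
def cyl(parts):
    a=np.linspace(0,2*np.pi,40,endpoint=False)
    return np.vstack([np.c_[r*np.cos(a),r*np.sin(a),np.full(40,z)] for z,r in parts])
def box(w,l,h): return np.array([[sx*w/2,sy*l/2,z] for sx in(-1,1) for sy in (-1,1) for z in (0,h)])
model={"water_tray":[box(100,248,14)],"solids_tray":[box(100,248,14)],
"tall_jar_mid":[cyl([(0,22),(46,22)]),cyl([(46,24),(64,24)])],"short_jar_mid":[cyl([(0,24),(37,24)]),cyl([(37,26),(52,26)])],
"small_beaker_mid":[cyl([(0,22),(58,22)])],"dropper_bottle_mid":[cyl([(0,16.5),(66,16.5),(72,9)]),cyl([(70,9),(98,6)])],
"large_beaker_mid":[cyl([(0,26.5),(70,26.5)])],"amber_bottle_mid":[cyl([(0,26),(75,26),(90,15)]),cyl([(90,15),(110,15)])]}
def ren(n,q,i):
    m=np.zeros((960,1280),np.uint8)
    c,s=np.cos(q[2]),np.sin(q[2])
    for P in model[n]:
        W=P.copy();W[:,0]=q[0]+c*P[:,0]-s*P[:,1];W[:,1]=q[1]+s*P[:,0]+c*P[:,1]
        u=proj(W,i)*2+.5
        cv2.fillConvexPoly(m,cv2.convexHull(np.round(u*16).astype(np.int32)),1,shift=4)
    return m>0
if __name__=="__main__":
  I={c:viewer.camera_info(c) for c in("top","scene")}
  init={"water_tray":(475,-315,0),"solids_tray":(480,235,.17),"tall_jar_mid":(673,167,0),"short_jar_mid":(657,-144,0),"small_beaker_mid":(667,15,0),"dropper_bottle_mid":(666,-66,0),"large_beaker_mid":(656,90,0),"amber_bottle_mid":(655,-235,0)}
  for n,q0 in init.items():
    for cams in (["top"],["scene"],["top","scene"]):
        M={}
        for c in cams:
            z=proj([[q0[0],q0[1],30]],I[c])[0]
            l=S[c,n];l=[m for _,m in l if np.linalg.norm(np.argwhere(m).mean(0)[::-1]-z)<25]
            if l: M[c]=cv2.resize(l[0].astype(np.uint8),(1280,960),interpolation=cv2.INTER_NEAREST)>0
        if not M: continue
        tray="tray" in n
        def f(v):
            q=(q0[0]+v[0],q0[1]+v[1],q0[2]+(v[2]/100 if tray else 0))
            return -sum((lambda r:(r&M[c]).sum()/(r|M[c]).sum())(ren(n,q,I[c])) for c in M)
        k=3 if tray else 2
        r=minimize(f,np.zeros(k),method="Nelder-Mead",options=dict(initial_simplex=np.vstack([np.zeros(k),np.eye(k)*6]),xatol=.1,fatol=1e-4))
        print(n,cams,np.round(np.array(q0[:2])+r.x[:2],1),round(q0[2]+(r.x[2]/100 if tray else 0),3),round(-r.fun/len(M),3))
E
python3 fit.py
python3 - <<'E'
import cv2
a=cv2.imread("pics/a_top.png");b=cv2.resize(a[235:335,100:360],None,fx=3,fy=3,interpolation=2);cv2.imwrite("pics/z1.png",b)
E
```

```text
water_tray ['top'] [ 476.6 -313.2] -0.071 0.933
water_tray ['scene'] [ 477.  -312.2] -0.074 0.983
water_tray ['top', 'scene'] [ 477.1 -312.1] -0.069 0.957
solids_tray ['top'] [483.5 235.1] 0.235 0.948
solids_tray ['scene'] [482.4 235.6] 0.229 0.964
solids_tray ['top', 'scene'] [482.4 235.5] 0.228 0.956
tall_jar_mid ['top'] [672.2 170.1] 0 0.96
tall_jar_mid ['scene'] [670.3 169.8] 0 0.829
tall_jar_mid ['top', 'scene'] [672.  170.3] 0 0.89
short_jar_mid ['top'] [ 657.4 -144. ] 0 0.946
short_jar_mid ['scene'] [ 656.8 -144. ] 0 0.924
short_jar_mid ['top', 'scene'] [ 657.1 -144.2] 0 0.932
small_beaker_mid ['top'] [669.   15.4] 0 0.905
small_beaker_mid ['scene'] [667.6  17.4] 0 0.883
small_beaker_mid ['top', 'scene'] [668.9  15.7] 0 0.884
dropper_bottle_mid ['top'] [664.3 -64.7] 0 0.886
dropper_bottle_mid ['scene'] [666.6 -63.2] 0 0.909
dropper_bottle_mid ['top', 'scene'] [664.8 -64.6] 0 0.891
large_beaker_mid ['top'] [657.8  89.4] 0 0.911
large_beaker_mid ['scene'] [657.8  94.3] 0 0.868
large_beaker_mid ['top', 'scene'] [658.2  90.4] 0 0.883
amber_bottle_mid ['top'] [ 653.2 -233.1] 0 0.9
amber_bottle_mid ['scene'] [ 652.5 -234.1] 0 0.92
amber_bottle_mid ['top', 'scene'] [ 653.1 -233.9] 0 0.908
```

View pics/z1.png

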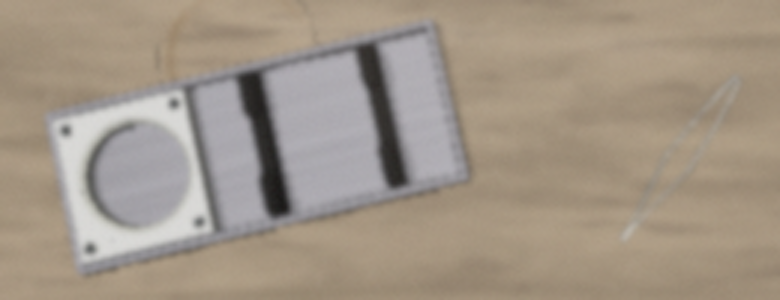

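```bash
cat > plan.py <<'E'
from h import *
def T(tray,x,y):
    q={"w":(477.,-312.3,-.071),"s":(482.6,235.5,.230)}[tray];c,s=np.cos(q[2]),np.sin(q[2])
    return np.array([q[0]+c*x-s*y,q[1]+s*x+c*y]),q[2]
# name: (xy, tray, local, tcp height above object's underside, newtons)
J={"tall":((672,170.2),"w",(0,76),36,25),"beaker":((668.7,15.8),"w",(0,0),21,12),
"dropper":((665,-64.3),"w",(0,-80),31,18),"short":((657.1,-144.1),"s",(0,76),25.5,25)}
E
python3 - <<'E'
from plan import *
i=viewer.camera_info("top");s=viewer.camera_info("scene")
print("bottle base",onplane([[240,80],[215,28]],i,0)); print("bottle base scene",onplane([[348,178]],s,0))
e=np.array([[346,261],[308.3,314.3]]);E=onplane(e,i,4);print("tweezers",E.round(1),np.linalg.norm(E[0]-E[1]))
import pickle
m=pickle.load(open("S.pkl","rb"))["scene","tweezers_mid"][0][1]
yx=np.argwhere(m)[:,::-1].astype(float);a=onplane(yx,s,4)[:,:2]
d=(E[0]-E[1])[:2];d/=np.linalg.norm(d)
p=a@d;print("scene ext",a.mean(0),p.min(),p.max());lo=a[p<p.min()+8].mean(0);hi=a[p>p.max()-8].mean(0);print(lo,hi,(lo+hi)/2,np.arctan2(*(hi-lo)[::-1]),np.arctan2(d[1],d[0]),E.mean(0))
for n,(xy,t,l,h,N) in J.items():
    g,yw=T(t,*l);print(n,g.round(1))
    for yaw in(0,np.pi):
        print(yaw,[None if q is None else np.round(q,2) for q in (kin.ik([*xy,h],down(yaw)),kin.ik([*xy,160],down(yaw)),kin.ik([*g,h+4],down(yw+yaw)),kin.ik([*g,160],down(yw+yaw)))])
E
```

```text
bottle base [[882.0538172  132.21031214   0.        ]
 [988.81154531 181.77054831   0.        ]]
bottle base scene [[895.09167474 133.22861019   0.        ]]
tweezers [[521.4 -71.2   4. ]
 [421.2   1.9   4. ]] 123.96303609488797
scene ext [470.40144292 -34.59237506] 340.4148958555645 461.14459515845977
[425.04354481  -2.07188597] [516.24589794 -67.82299504] [470.64472137 -34.94744051] -0.6246395742751096 -0.6307399264263966 [471.29720229 -34.64772549   4.        ]
tall [ 482.4 -236.5]
0 [array([ 0.07,  0.83, -0.56,  1.56,  0.52,  0.91, -0.67]), array([ 0.16,  0.71, -0.7 ,  1.5 ,  0.49,  1.11, -0.65]), array([ 0.69,  0.57, -0.37,  1.98,  0.33,  0.66,  0.04]), array([ 0.74,  0.39, -0.42,  1.91,  0.2 ,  0.89,  0.14])]
3.141592653589793 [array([ 0.42,  1.26, -1.34,  1.54,  1.24,  1.36,  2.09]), array([ 0.42,  1.05, -1.33,  1.48,  1.02,  1.41,  2.19]), array([ 0.2 ,  0.54,  0.24,  2.01, -0.21,  0.62, -2.63]), array([ 0.25,  0.34,  0.18,  1.94, -0.08,  0.86, -2.75])]
beaker [ 477.  -312.3]
0 [array([ 0.3 ,  0.81, -0.54,  1.64,  0.52,  0.85, -0.46]), array([ 0.38,  0.66, -0.68,  1.56,  0.46
[... 700 characters left out ...]
.24,  1.29, -2.23]), array([-0.72,  0.97,  1.34,  1.65, -0.98,  1.33, -2.36]), array([ 0.41,  0.65,  0.31,  1.83, -0.29,  0.71, -2.34]), array([ 0.41,  0.47,  0.3 ,  1.76, -0.17,  0.93, -2.43])]
short [465.3 309.5]
0 [array([ 0.48,  0.78, -0.46,  1.63,  0.44,  0.83, -0.16]), array([ 0.52,  0.63, -0.52,  1.56,  0.34,  1.05, -0.09]), array([-0.06,  0.74, -0.78,  1.91,  0.72,  0.8 , -1.01]), array([ 0.03,  0.56, -0.9 ,  1.84,  0.52,  1.  , -0.85])]
3.141592653589793 [array([ 0.01,  0.73,  0.23,  1.67, -0.22,  0.77, -2.8 ]), array([ 0.06,  0.56,  0.15,  1.6 , -0.1 ,  0.99, -2.9 ]), array([ 0.23,  1.15, -1.34,  1.89,  1.22,  1.24,  1.82]), array([ 0.25,  0.83, -1.32,  1.83,  0.87,  1.22,  2.02])]
```

```bash
cat >> plan.py <<'E'
def show(tag):
    o=robot.observe();print(tag,"t%.1f"%o["t"],"p",o["tcp_pos"].round(1),"F",o["contact_force"].round(1),"w",round(float(o["grip_width"])*92,1),flush=True)
def pick(n,hov=160):
    xy,t,l,h,N=J[n]
    robot.servo_line([*xy,h],feed=150);show("at")
    grip(0.0,N);show("gripped")
    robot.servo_line([*xy,hov],feed=200);show("lift")
def place(n,hov=160,off=(0,0)):
    xy,t,l,h,N=J[n];g,yw=T(t,*l);g=g+off
    robot.servo_line([*g,hov],feed=250,rotation=down(yw));show("above")
    robot.servo_line([*g,h+4+10],feed=150);show("near")
    robot.servo_line([*g,h+4+.5],feed=30);show("down")
def release(n,hov=160,off=(0,0)):
    xy,t,l,h,N=J[n];g,yw=T(t,*l);g=g+off
    grip(min(1,(robot.observe()["grip_width"]*92+28)/92));show("open")
    robot.servo_line([*g,hov],feed=200);show("up")
E
python3 - <<'E'
from plan import *
xy=J["tall"][0]
robot.servo_line([230,-607.5,260],feed=150)
robot.movep([*xy,160],down(0));show("hover")
im,i=snap("wrist","b1.png")
for n in ["tall_jar_mid","large_beaker_mid"]:
    print(n,[(round(d["confidence"],2),np.round(i["R"].T@(np.array(d["at"])-i["t"]),0)) for d in viewer.pinpoint(n,"wrist")[:2]])
E
```

```text
hover t5.7 p [672.4 168.9 160. ] F [-0.1  0.1 -0.1] w 92.4
tall_jar_mid [(0.72, array([670., 168.,  30.]))]
large_beaker_mid [(0.85, array([656.,  88.,  35.]))]
```

View pics/b1.png

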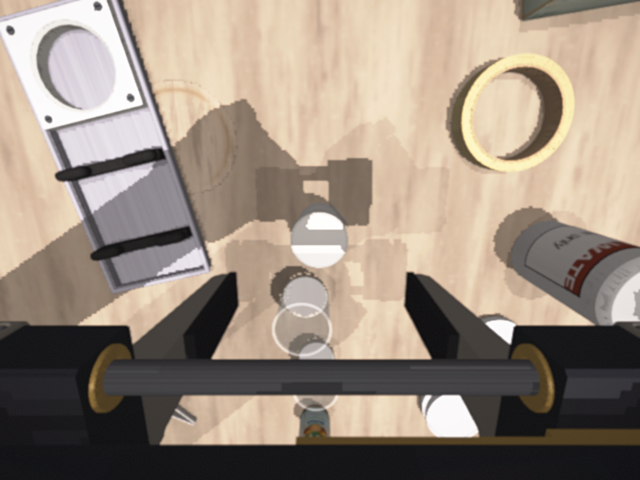

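The wrist view shows the white jar at (320,240), centred between the jaws. The pinpoint agrees within 2–3 mm, so I'll pick it up.

Run:
```python
from plan import *
pick("tall")
place("tall")
snap("scene","c1.png");snap("top","c1t.png")
```

```text
at t6.8 p [672.7 170.7  37.1] F [ 0.4 -0.3 -0.5] w 92.2
gripped t7.5 p [672.  170.2  36. ] F [-0.2  0.2  0.4] w 46.7
lift t8.3 p [671.2 169.6 158.6] F [ 0.6 -0.1 -1.3] w 46.2
above t10.2 p [ 482.9 -235.2  160.1] F [ 0.3 -0.2 -0.9] w 46.7
near t11.1 p [ 483.2 -236.4   50.7] F [ 0.9  0.4 -0.3] w 46.6
down t11.6 p [ 482.3 -236.5   40.4] F [-0.2 -0.3 -1.4] w 46.8
```

View pics/c1.png

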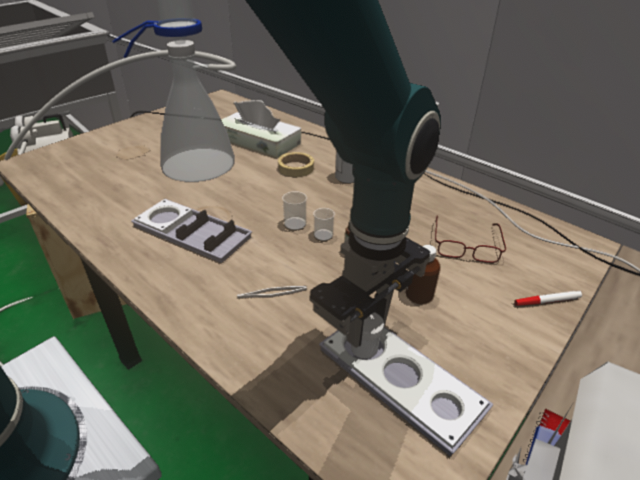

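```bash
cat >> plan.py <<'E'
def touch(n,off=(0,0),maxd=4,thr=2.5):
    xy,t,l,h,N=J[n];g,yw=T(t,*l);g=g+off
    f=lambda:np.mean([(robot.hold(.02),robot.observe()["contact_force"][2])[1] for _ in range(5)])
    f0=f()
    z=h+4.5
    while z>h+4.5-maxd:
        z-=.5;robot.servo_line([*g,z],feed=15);F=f()
        if F-f0>thr: break
    print("touch z",z,"nominal",h+4,"dF",round(F-f0,2),"f0",round(f0,2),flush=True)
E
python3 - <<'E'
from plan import *
touch("tall")
release("tall")
snap("scene","c2.png");snap("top","c2t.png")
p,i=snap("wrist","c2w.png")
E
```

```text
touch z 39.5 nominal 40 dF 6.34 f0 -1.19
open t13.0 p [ 482.4 -236.5   39.4] F [ 0.5  0.  -0.8] w 74.4
up t13.8 p [ 481.6 -236.5  159.2] F [-0.5 -0.2 -0.7] w 74.9
```

View pics/c2.png

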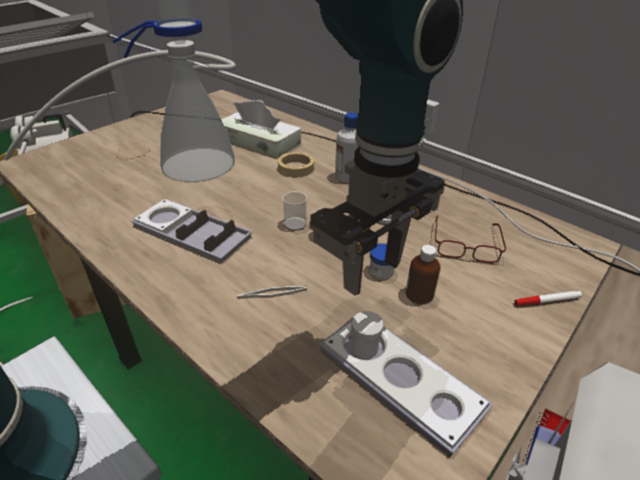

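View pics/c2w.png

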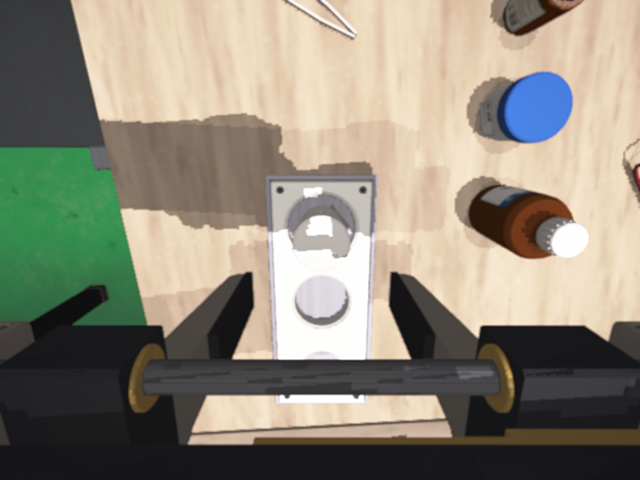

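The tall jar stands upright in the widest recess (scene image at about (366,335)), with contact at nominal depth. Next is the beaker.

Run:
```python
from plan import *
xy=J["beaker"][0]
robot.servo_line([*xy,160],feed=250,rotation=down(0));grip(1.0);show("hover")
im,i=snap("wrist","d1.png")
for n in ["small_beaker_mid"]:
    print(n,[(round(d["confidence"],2),np.round(i["R"].T@(np.array(d["at"])-i["t"]),0)) for d in viewer.pinpoint(n,"wrist")[:2]])
```

```text
hover t15.8 p [668.7  15.5 160.1] F [ 0.4 -0.9 -0.6] w 92.3
small_beaker_mid [(0.94, array([668.,  19.,  29.]))]
```

View pics/d1.png

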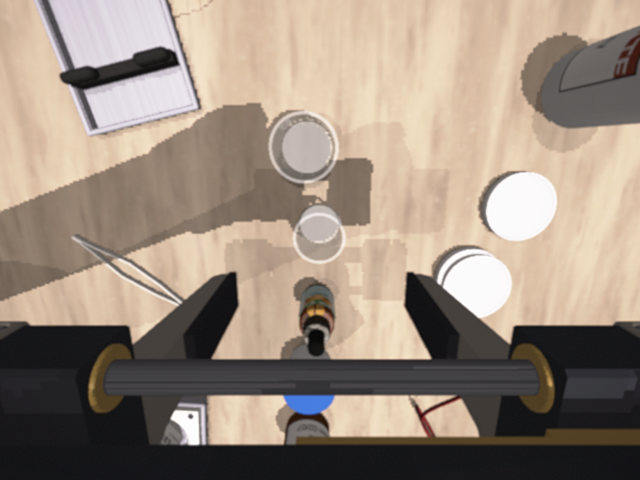

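Small beaker is centred at (319,235) between the jaws, and pinpoint agrees. Picking and placing it.

Run:
```python
from plan import *
J["beaker"]=((668.7,17),)+J["beaker"][1:]
pick("beaker");place("beaker")
touch("beaker");release("beaker")
snap("scene","d2.png")
robot.servo_line([*J["dropper"][0],160],feed=250,rotation=down(0));grip(1.0);show("hover")
im,i=snap("wrist","d3.png")
print([(round(d["confidence"],2),np.round(i["R"].T@(np.array(d["at"])-i["t"]),0)) for d in viewer.pinpoint("dropper_bottle_mid","wrist")[:2]])
```

```text
at t16.9 p [669.5  17.3  22.1] F [ 0.5 -0.7  0.8] w 92.0
gripped t17.7 p [668.7  17.   21. ] F [0.  0.5 0.7] w 43.6
lift t18.6 p [667.8  16.6 158.7] F [-0.5 -0.5 -0.1] w 43.6
above t20.2 p [ 477.8 -310.9  160.1] F [-0.3  1.  -0.8] w 43.8
near t21.2 p [ 477.8 -312.4   35.8] F [-0.9  0.5  0.5] w 43.7
down t21.7 p [ 476.9 -312.3   25.4] F [ 0.1  0.3 -0.4] w 44.0
touch z 24.5 nominal 25 dF 4.51 f0 -0.11
open t23.0 p [ 477.  -312.3   24.4] F [-0.1 -0.5  1.1] w 71.8
up t23.9 p [ 476.1 -312.2  159. ] F [-0.2 -0.1 -0.7] w 71.9
hover t25.8 p [664.9 -64.5 160.1] F [0.4 0.2 0. ] w 92.1
[(0.68, array([671., -61.,  50.]))]
```

View pics/d2.png

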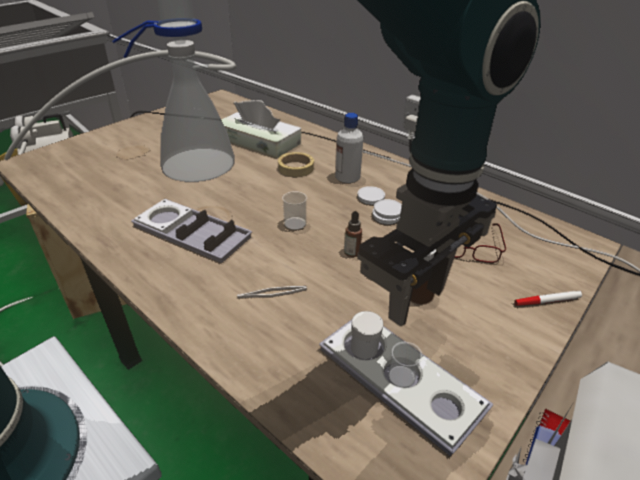

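View pics/d3.png

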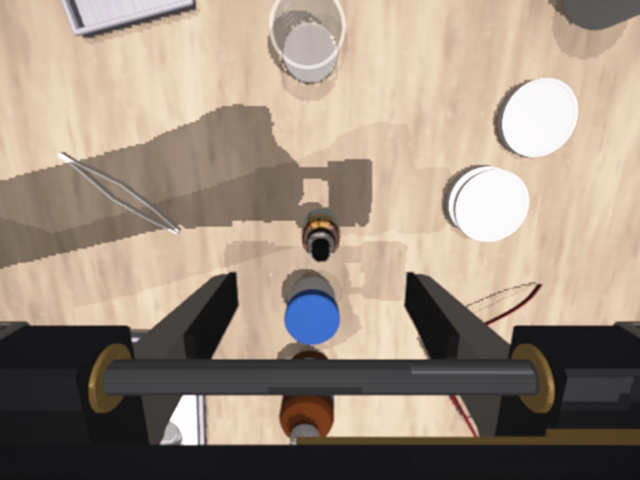

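The beaker stands in the middle recess (405,368). The dropper bottle is centred at (320,235) in the wrist view, so I'll pick that next.

Run:
```python
from plan import *
J["dropper"]=((665.3,-63.3),)+J["dropper"][1:]
pick("dropper");place("dropper")
touch("dropper");release("dropper")
snap("scene","e2.png")
robot.servo_line([*J["short"][0],160],feed=250,rotation=down(0));grip(1.0);show("hover")
im,i=snap("wrist","e3.png")
print([(round(d["confidence"],2),np.round(i["R"].T@(np.array(d["at"])-i["t"]),0)) for d in viewer.pinpoint("short_jar_mid","wrist")[:2]])
```

```text
at t26.9 p [666.2 -63.1  32.1] F [-0.1 -0.   0.7] w 92.2
gripped t27.8 p [665.2 -63.3  30.9] F [ 0.6 -0.1 -0.1] w 31.9
lift t28.6 p [664.4 -63.6 158.7] F [ 0.8  0.1 -1.1] w 31.6
above t30.3 p [ 472.3 -390.5  160.1] F [-0.1 -0.7 -0.6] w 32.1
near t31.2 p [ 472.2 -392.3   45.9] F [-0.6  0.8 -0. ] w 31.5
down t31.7 p [ 471.3 -392.1   35.4] F [ 0.2  0.5 -0.8] w 31.6
touch z 34.5 nominal 35 dF 4.26 f0 -0.83
open t33.0 p [ 471.3 -392.1   34.4] F [-0.6  0.6 -0.1] w 59.1
up t33.8 p [ 470.5 -391.9  158.9] F [-0.   0.1 -1. ] w 59.3
hover t35.9 p [ 657.1 -144.1  160. ] F [ 0.3 -0.1  0.2] w 92.0
[(0.86, array([ 655., -144.,   23.]))]
```

View pics/e2.png

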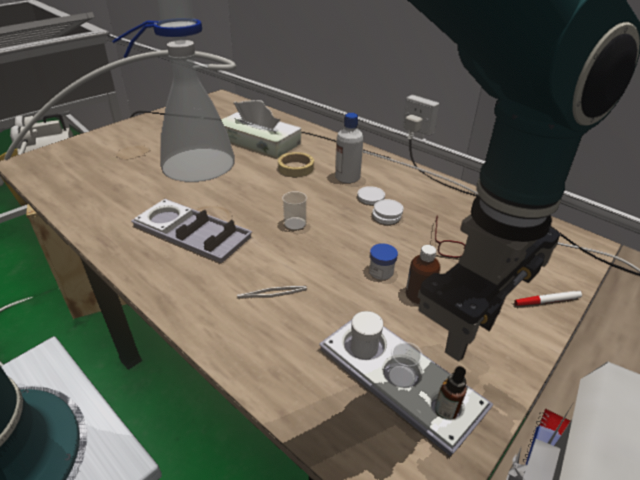

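View pics/e3.png

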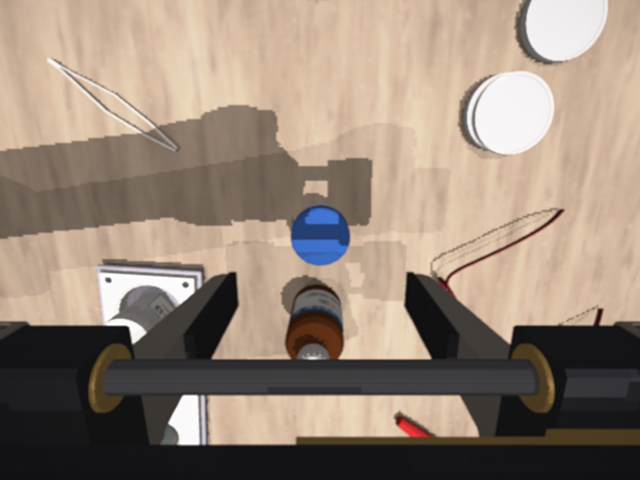

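The dropper bottle stands in the narrowest recess (453,395). The blue-lidded short jar is centred at (320,236), and the amber bottle is clear of the jaws. Next: short jar.

Run:
```python
from plan import *
pick("short");place("short")
touch("short");release("short")
robot.servo_line([471,-35,160],feed=250,rotation=down(np.pi/2-.628));grip(.6);show("hover")
im,i=snap("wrist","f1.png");snap("scene","f2.png");snap("top","f3.png")
print([(round(d["confidence"],2),np.round(i["R"].T@(np.array(d["at"])-i["t"]),0)) for d in viewer.pinpoint("tweezers_mid","wrist")[:2]])
```

```text
at t37.0 p [ 658.  -144.    26.6] F [-0.1 -1.  -0.2] w 92.3
gripped t37.7 p [ 657.  -144.1   25.6] F [-0.9 -0.4  0.8] w 50.2
lift t38.5 p [ 656.2 -144.3  158.7] F [ 0.1 -0.2 -1. ] w 50.3
above t40.7 p [465.9 308.4 159.9] F [-0.3  0.1 -1.5] w 50.0
near t41.6 p [465.8 310.1  40.3] F [ 0.1  0.3 -0.2] w 50.1
down t42.1 p [465.2 309.5  30. ] F [-0.2  0.5 -1.1] w 50.0
touch z 29.0 nominal 29.5 dF 6.29 f0 -0.59
open t43.4 p [465.2 309.5  28.9] F [-0.3  0.2  0.3] w 78.3
up t44.2 p [464.9 308.7 159.1] F [-0.1  0.  -1.1] w 78.1
hover t46.3 p [471.  -34.9 160. ] F [ 1.   0.4 -1.4] w 55.2
[(0.6, array([471., -36.,   7.]))]
```

View pics/f1.png

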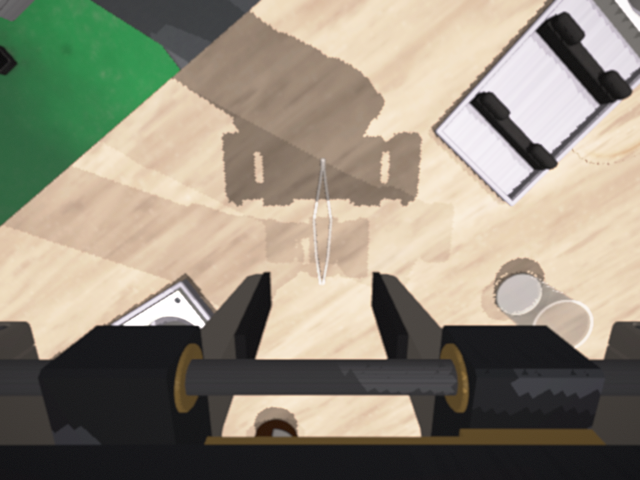

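View pics/f2.png

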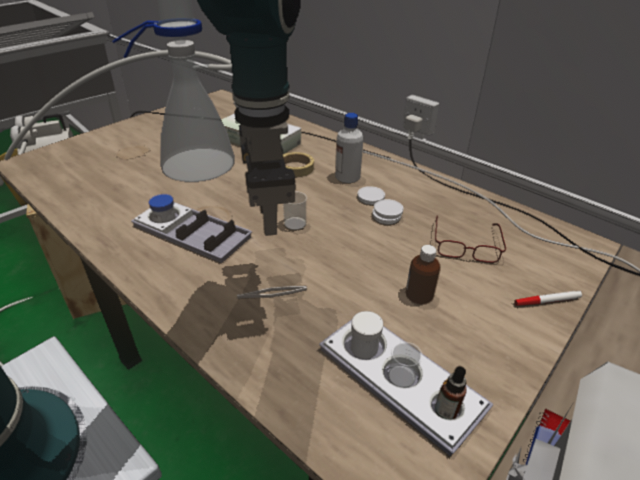

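Run:
```python
from plan import *
i=viewer.camera_info("wrist")
E=onplane([[322,158],[321.3,284]],i,4)[:,:2];d=E[0]-E[1]
print(E.round(1),E.mean(0).round(1),np.linalg.norm(d).round(1),np.arctan2(*-d[::-1]))
```

```text
[[420.    3.7]
 [523.8 -72.4]] [471.9 -34.4] 128.7 -0.6321694884426231
```

Both tweezer ends show in the wrist view, at (322,158) and (321,284). That gives a length of 128.7 mm, centre (471.9,-34.4) and angle -0.632.

```bash
cat >> plan.py <<'E'
J["tw"]=((471.7,-34.6),"s",(0,-44),2,15)
TY=np.pi/2-.631
E
python3 - <<'E'
from plan import *
xy=J["tw"][0]
robot.servo_line([*xy,30],feed=150,rotation=down(TY))
robot.servo_line([*xy,2],feed=40);robot.hold(.2);show("at")
grip(0,15);show("grip")
robot.servo_line([*xy,100],feed=150);robot.hold(.2);show("lift")
im,i=snap("wrist","g1.png");snap("scene","g2.png")
E
```

```text
at t48.5 p [471.9 -34.6   2.2] F [-0.1  0.3  0.1] w 55.0
grip t49.2 p [471.7 -34.6   2. ] F [ 0.9 -0.6  1.2] w 18.6
lift t50.2 p [471.1 -34.5  99.2] F [-0.4 -0.9  0.8] w 17.6
```

View pics/g1.png

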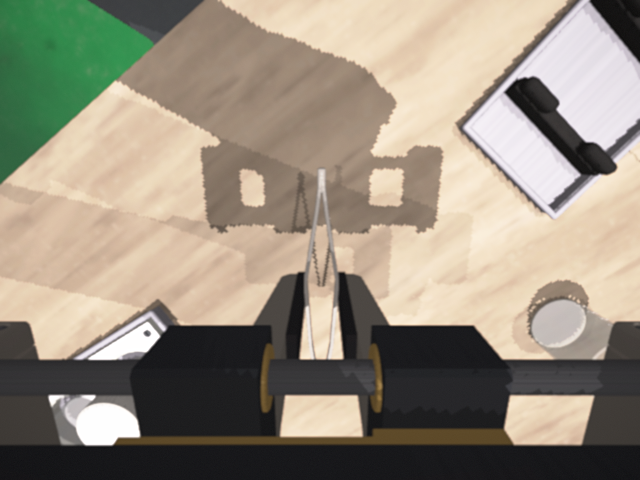

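View pics/g2.png

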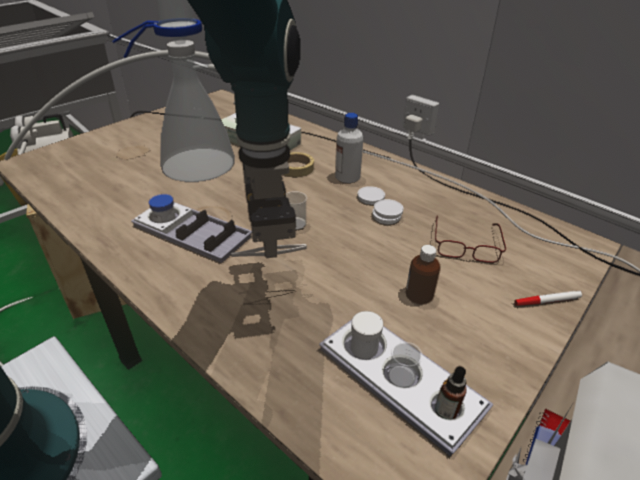

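The tweezers are held level at their middle, with the far tip at (321,170). I'll carry them over the rails and check before lowering.

Run:
```python
from plan import *
g,yw=T("s",0,-44)
robot.servo_line([*J["tw"][0],160],feed=200)
robot.servo_line([*g,160],feed=200,rotation=down(yw))
robot.servo_line([*g,60],feed=120);robot.hold(.2);show("above")
im,i=snap("wrist","k1.png");snap("scene","k2.png")
print(g)
for P in [(0,-6,34),(0,-82,34),(17,-6,34),(-17,-6,34)]:
    q,_=T("s",*P[:2]);print(P,proj([[*q,P[2]]],i).round(0))
```

```text
above t53.2 p [493.1 192.8  60.7] F [-0.4  0.8  0.5] w 17.6
[492.63101104 192.65867862]
(0, -6, 34) [[319. 211.]]
(0, -82, 34) [[319. 325.]]
(17, -6, 34) [[347. 211.]]
(-17, -6, 34) [[290. 211.]]
```

View pics/k1.png

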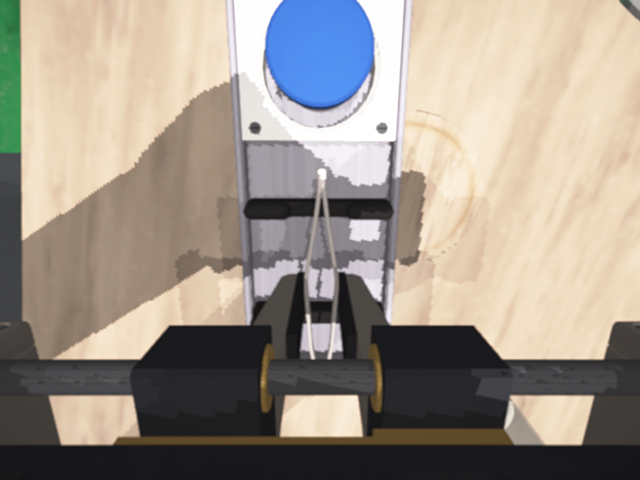

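View pics/k2.png

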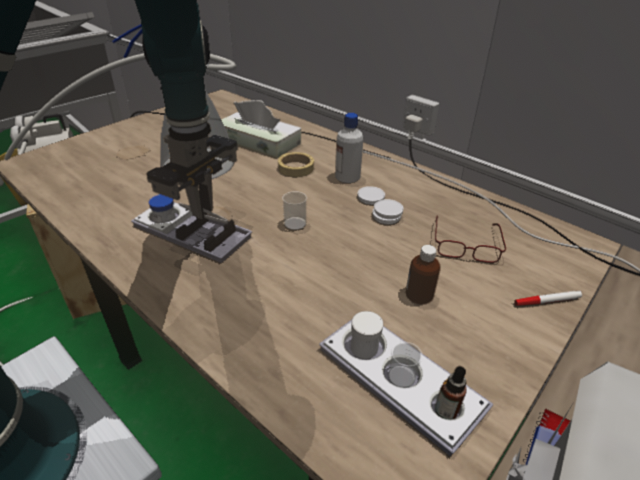

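The near notch is centred at about (319,209) and the tweezers axis at u≈321, so they line up. Lowering now.

Run:
```python
from plan import *
g,yw=T("s",0,-44)
robot.servo_line([*g,36],feed=60);show("n")
robot.servo_line([*g,24+2.5],feed=25);show("d")
f=lambda:np.mean([(robot.hold(.02),robot.observe()["contact_force"][2])[1] for _ in range(5)])
f0=f();z=26.5
while z>21:
    z-=.5;robot.servo_line([*g,z],feed=15);F=f();print(z,round(F-f0,2))
    if F-f0>2: break
im,i=snap("wrist","m1.png")
```

```text
n t53.9 p [492.4 192.8  35.6] F [-0.5  0.6 -0.4] w 18.1
d t54.4 p [492.6 192.7  26.4] F [-0.1  0.5 -0.3] w 17.8
26.0 -0.35
25.5 -0.49
25.0 -0.15
24.5 -0.32
24.0 -0.09
23.5 4.95
```

View pics/m1.png

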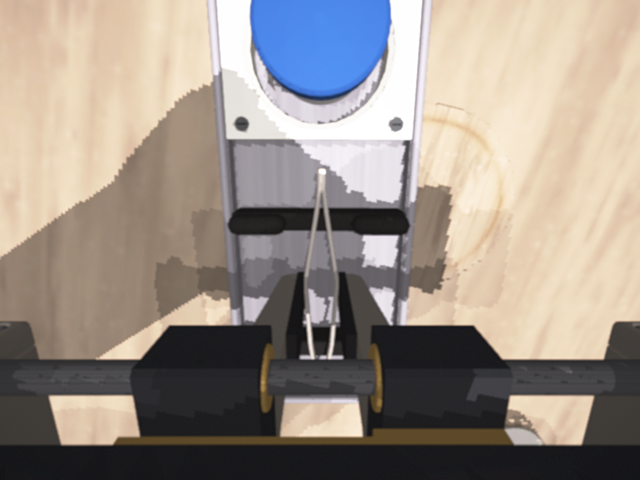

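The tweezers met the notch floors at nominal height and lie centred at u≈321. I'll release them and back off clear of the trays.

Run:
```python
from plan import *
g,yw=T("s",0,-44)
grip(.45);robot.hold(.2);show("open")
robot.servo_line([*g,60],feed=60);robot.servo_line([*g,180],feed=200)
snap("wrist","n0.png")
robot.movep([480,-40,300],down(0));robot.hold(.5);show("away")
snap("scene","n1.png")
im,i=snap("top","n2.png")
for c in("scene",):
    im,i=snap(c)
    for n in names[2:]:
        print(n,[(round(d["confidence"],2),np.round(i["R"].T@(np.array(d["at"])-i["t"]),0)) for d in viewer.pinpoint(n,c)[:1]])
for n,(xy,t,l,h,N) in J.items(): print(n,T(t,*l)[0])
a=cv2.imread("pics/n1.png")
cv2.imwrite("pics/n3.png",np.hstack([cv2.resize(a[180:280,110:270],(400,250),interpolation=2),cv2.resize(a[300:460,310:500],(400,337),interpolation=2)[:250]]))
```

```text
open t57.2 p [492.6 192.7  23.5] F [ 1.2 -0.1 -0.5] w 41.5
away t60.3 p [480.  -39.7 299.9] F [ 0.1 -0.5  0.3] w 41.5
tall_jar_mid [(0.66, array([ 485., -237.,   38.]))]
short_jar_mid [(0.72, array([465., 311.,  29.]))]
small_beaker_mid [(0.66, array([ 472., -313.,   33.]))]
dropper_bottle_mid [(0.69, array([ 471., -397.,   56.]))]
tweezers_mid [(0.49, array([493., 192.,  32.]))]
large_beaker_mid [(0.91, array([653.,  90.,  34.]))]
amber_bottle_mid [(0.94, array([ 653., -231.,   59.]))]
tall [ 482.3914676  -236.49147754]
beaker [ 477.  -312.3]
dropper [ 471.32477094 -392.09844469]
short [465.27370821 309.49864602]
tw [492.63101104 192.65867862]
```

View pics/n0.png

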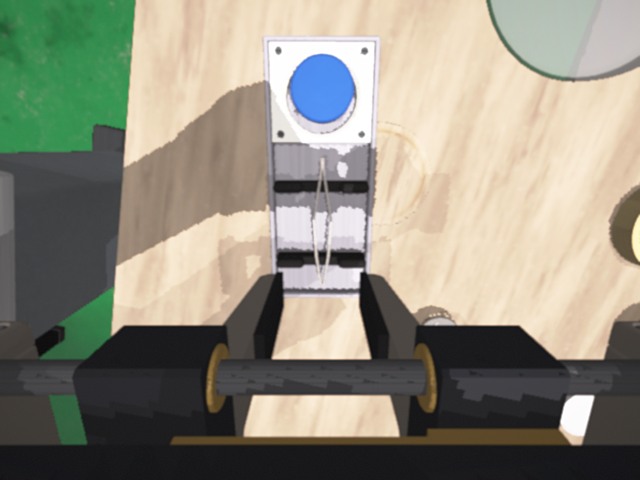

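View pics/n1.png

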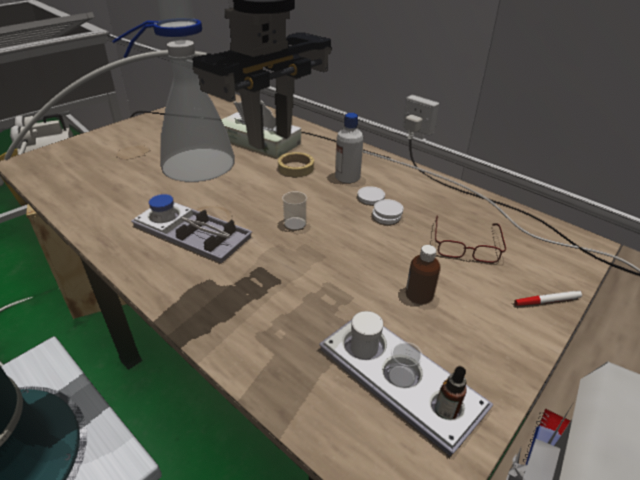

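View pics/n3.png

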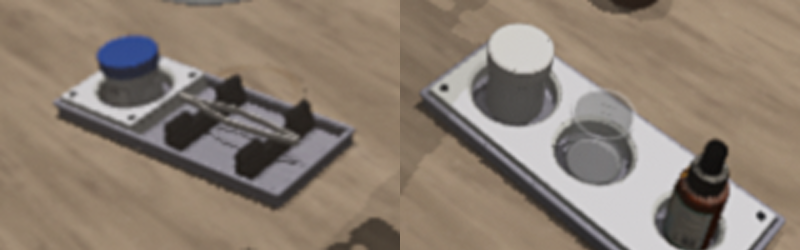

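All five items are home: the tweezers lie in both notches (wrist u≈321, rails at rows 187 and 259), and the jars, beaker and dropper bottle are upright in their recesses.

```bash
python3 -c "
from cell import robot
print(robot.job_done(), robot.observe()['t'])"
```

```text
the job is handed in; nothing more can be done
the job is handed in; nothing more can be done
```

I made up both kits in the order asked and handed the job in at about 61 s of the 112 s allowed. The order was tall jar, small beaker, dropper bottle, short jar, tweezers.

- **Seating:** each item met its floor at 0.5 mm below the expected height, with a push of 4 to 6 N, before I released it. The last pictures show the jars, beaker and dropper bottle upright in their recesses. The tweezers lie in both notches, with their middle between the rails.
- **Large beaker and amber bottle:** both still stand where they were, as far as the final network positions can tell (within a few mm).
- **Disagreements:** in the last scene picture the networks put the small beaker and the dropper bottle about 5 mm from where I set them, and the tweezers' middle about 6 mm higher. This is about the networks' normal error, and the pictures and contact forces show them seated, so I moved nothing.

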